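# Show the customer the matching bead sample plate

## Task

A bead has been put in the round wooden dish: take the sample plate of that bead's colour out of its stand and show it to the customer over the grey felt pad. Its frosted end is the one with the small corner notch: finish holding the plate still, centred over the pad and about a hand's width or two above it, lying along the pad with the frosted end over the pad's leather-banded end, leaned back about halfway from upright to flat so that its label side faces up. Keep hold of it at the end; leave the other two plates in their stands and the beads and everything else where they are.

Things in the scene. Friction and masses are not known exactly. Their poses are not given: they have to be found in the camera images.
- dish: shallow round turned-wood dish, 100 mm across, 16 mm high, fixed; the choosing dish. Origin at the centre of its underside, z up
- pad: grey felt display pad, 130 x 200 x 4 mm, fixed flat on the table. Origin at the centre of its underside, x across its 130 mm side (roughly away from the robot), y along its 200 mm side, z up. A dark brown leather band 30 mm wide lies across its end at -y; the other end (+y) is plain grey
- pad_mid (a point): middle of the pad's upper face (4 mm above the table)
- bead_red: loose dark red drum-shaped bead, 22 mm across, 16 mm high, standing on its flat end; origin at the centre of its underside. One of the three beads stands in the dish, the other two in a wooden tray nearby
- plate_red: dark red sample plate: acrylic, 100 x 8 x 50 mm, four dark red bead slices and dark red top edge at the clear end; stands on its long edge in a stand, any yaw. Origin: centre of its underside as it stands. x: along its length to the frosted end (whitish, x 20 to 50 mm). y: along its thickness, out of the face with the yellow label. z: up. Facing the label, notch up, the frosted end is at the left
- plate_red_mid (a point): middle of the dark red plate, 25 mm above its origin. Its fixed wooden stand is 118 x 44 x 30 mm, centred under it, long side along it; slot 102 x 10 mm, 20 mm deep, floor 10 mm above the table: the plate's top edge is 60 mm above the table, 30 mm proud of the stand
- plate_red_frost (a point): middle of the end face of the dark red plate's frosted end (plate frame x = +50, z = 25 mm). The notch, 10 x 10 mm through the thickness, is cut from this end's upper corner (x 40 to 50, z 40 to 50 mm)
- plate_red_clear (a point): middle of the end face of the dark red plate's clear end (plate frame x = -50, z = 25 mm). The plate weighs 40 to 85 g
- bead_green: loose green drum-shaped bead, 22 mm across, 16 mm high, standing on its flat end; origin at the centre of its underside. One of the three beads stands in the dish, the other two in a wooden tray nearby
- plate_green: green sample plate: acrylic, 100 x 8 x 50 mm, four green bead slices and green top edge at the clear end; stands on its long edge in a stand, any yaw. Origin: centre of its underside as it stands. x: along its length to the frosted end (whitish, x 20 to 50 mm). y: along its thickness, out of the face with the yellow label. z: up. Facing the label, notch up, the frosted end is at the left
- plate_green_mid (a point): middle of the green plate, 25 mm above its origin. Its fixed wooden stand is 118 x 44 x 30 mm, centred under it, long side along it; slot 102 x 10 mm, 20 mm deep, floor 10 mm above the table: the plate's top edge is 60 mm above the table, 30 mm proud of the stand
- plate_green_frost (a point): middle of the end face of the green plate's frosted end (plate frame x = +50, z = 25 mm). The notch, 10 x 10 mm through the thickness, is cut from this end's upper corner (x 40 to 50, z 40 to 50 mm)
- plate_green_clear (a point): middle of the end face of the green plate's clear end (plate frame x = -50, z = 25 mm). The plate weighs 40 to 85 g
- bead_black: loose black drum-shaped bead, 22 mm across, 16 mm high, standing on its flat end; origin at the centre of its underside. One of the three beads stands in the dish, the other two in a wooden tray nearby
- plate_black: black sample plate: acrylic, 100 x 8 x 50 mm, four black bead slices and black top edge at the clear end; stands on its long edge in a stand, any yaw. Origin: centre of its underside as it stands. x: along its length to the frosted end (whitish, x 20 to 50 mm). y: along its thickness, out of the face with the yellow label. z: up. Facing the label, notch up, the frosted end is at the left
- plate_black_mid (a point): middle of the black plate, 25 mm above its origin. Its fixed wooden stand is 118 x 44 x 30 mm, centred under it, long side along it; slot 102 x 10 mm, 20 mm deep, floor 10 mm above the table: the plate's top edge is 60 mm above the table, 30 mm proud of the stand
- plate_black_frost (a point): middle of the end face of the black plate's frosted end (plate frame x = +50, z = 25 mm). The notch, 10 x 10 mm through the thickness, is cut from this end's upper corner (x 40 to 50, z 40 to 50 mm)
- plate_black_clear (a point): middle of the end face of the black plate's clear end (plate frame x = -50, z = 25 mm). The plate weighs 40 to 85 g
- spool: bystander: loose white plastic thread spool, 44 mm across, 40 mm high, standing; origin under its centre
- jar: bystander: loose amber glass jar, 52 mm across, 60 mm high; origin under its centre
- cup: bystander: loose white ceramic cup, 70 mm across, 70 mm high; origin under its centre
- pliers: bystander: loose pliers with blue handles lying flat, about 140 mm long, 10 mm thick; origin on the table under their middle

How it is judged:
By the outcome, as a careful person would: the job done as asked, in the order asked, and still so for the second after the job is handed in, while the arm keeps its last pose, push and grip.
It also fails if it takes over 35 s, if anything falls off the work surface, if the arm or the gripper's body presses on something with over 40 N, if the wrist force passes 120 N, or if a joint passes its speed limit or range.

## Robot

A 6-joint arm with a two-finger parallel gripper is mounted at the origin on the work surface. World frame = base frame: x ahead of the robot, y to its left, z up, the work surface at z = 0. Lengths are in m, angles in degrees, forces in N, time in s.
With the tool pointing down it reaches from about 0.375 to 0.925 m from the base axis. Payload 5.7 kg.
Tool frame: the origin (TCP) lies at the very end of the fingers, on their centre line; the grasp point (between the pads) lies 19 mm behind it (manip.grasp_offset is the distance from the TCP to the grasp point, in m); z points along the fingers, y is the line along which they close (so a half turn about z gives the same grasp; the last joint's range is limited). The gripper opens to 88 mm and grips with 3 to 60 N. Pads are 20 mm wide; open, the fingers measure 115 mm over their backs; the gripper's body (75 mm by 178 mm) begins 61 mm behind the grasp point.
Start: joints at [59.124, 20.558, 86.54, -0, 72.909, -6.595], TCP at [0.247, 0.547, 0.223] pointing down, gripper open.
Joint ranges: [-170.27, 170.27], [-57.76, 135], [12.27, 136.19], [-55.21, 235.2], [11.17, 155.16], [-170.74, 170.74]. Speed limits (degrees/s): [136.94, 136.94, 180, 180, 180, 180].

## Interface

Orientations are given as a 3x3 rotation matrix whose columns are the frame's x, y, z axes.
In Python, from bench import readout, snapshot, job, manip gives the robot as it stands.
- The arm moves only by the tool jog_arm, never from a script. Its argument "rows" is a list of rows, each an object with "delta_pos": the shift along the tool's x, y, z in mm, a list of three; "twist": the turn, a rotation vector about the tool's x, y, z in rad, a list of three. A call has 1 to 5 rows; each row is the pose to reach, as a shift and turn from the pose commanded when the call began, along the tool's axes at that moment; what a row does not reach only later rows make up. A row lasts 1/10 s, in which the tool goes at most 50 mm and 8.59 degrees, less where a joint would pass 70% of its speed; a pose out of reach is approached as far as the arm can. A call with a gripper value outside its range is refused whole. "gripper" is the finger opening in mm, from 0 to 87.8, set as the call begins (left out, the last holds). The fingers move at their own pace and stop on an object; "squeeze" is the grip in N (left out, the last holds). Time passes only in rows, so rows that repeat a pose let the fingers close. It gives the time, the measured TCP pose, the force, the opening and the grip force at its end, in the units of the state.
- readout.read_state(): the state, without advancing time (a new reading comes with each control period).
- snapshot(name): name is "scene" or "top" or "wrist"; returns a dict with "img" (384x512x3 uint8, red, green, blue), "mtx" (3x3 intrinsics, pixels), "dist" ([k1, k2, p1, p2, k3] as OpenCV has them; the pictures are not rectified), "T" (4x4, takes a point from camera to world coordinates). Camera axes: x right, y down, z forward; pixel columns grow to the right and rows downward; lengths in m; the calibration is good to about 2 mm. A picture is of the moment at which its call begins. There is no depth.
- job.hand_in(): hands the job in; it is judged then, once.
The state is a dict: "time": time; "qpos": joint angles; "joint_velocities": joint speeds; "tau": joint torques, N m; "position": TCP position; "tcp_rot": TCP orientation; "wrist_force": force on the tool from outside, world axes, zero at the start; "ft_torque": the same for the moment, N m; "gripper_width": opening from 0.0 (shut) to 1.0 (fully open); "finger_force": force on a finger pad.
Only numpy, scipy, OpenCV 4.12 (cv2) and the standard library are available. Lean on these libraries where they do the work, as an engineer would, in place of code of your own. Each camera call takes 0.05 s, during which the arm holds its last target. There are 200 camera calls.

## Working session

There is one attempt and no reset: what is moved stays moved. The work goes in short steps, Python scripts to look and compute and a tool call to move; the robot and the scene stay as the last step left them, time stands still between calls to the robot, and variables do not carry over. Pictures are saved under pics/ and viewed, at most 10 in all, crops included, and the job is handed in when it is done.

Besides the shell and the picture viewer there is one more tool, called as name(argument=value, ...), one argument or row to a line, values as JSON. jog_arm: Moves the arm, as the interface text tells. Its arguments: {"type":"object","properties":{"rows":{"type":"array","items":{"type":"object","properties":{"delta_pos":{"type":"array","items":{"type":"number"}},"twist":{"type":"array","items":{"type":"number"}}}}},"gripper":{"type":"number"},"squeeze":{"type":"number"}},"required":["rows"]}

```bash
mkdir -p pics; ls
cat > h.py <<'E'
import numpy as np, cv2
from bench import readout, snapshot, job, manip
def ray(s,uv,z):
    p=cv2.undistortPoints(np.array(uv,float).reshape(-1,1,2),s["mtx"],np.array(s["dist"])).reshape(-1,2)
    d=np.c_[p,np.ones(len(p))]@s["T"][:3,:3].T; o=s["T"][:3,3]
    return o+d*((z-o[2])/d[:,2])[:,None]
def proj(s,P):
    T=np.linalg.inv(s["T"]); r,_=cv2.Rodrigues(T[:3,:3])
    return cv2.projectPoints(np.array(P,float).reshape(-1,3),r,T[:3,3],s["mtx"],np.array(s["dist"]))[0].reshape(-1,2)
E
python3 - <<'E'
from h import *
import pickle
for n in("top","scene"):
    s=snapshot(n); pickle.dump(s,open(n+".pkl","wb"))
    cv2.imwrite(f"pics/{n}0.png",cv2.resize(s["img"][:,:,::-1],(800,600),interpolation=cv2.INTER_CUBIC))
    print(n,s["T"].round(3).tolist())
st=readout.read_state(); print(st["time"],st["tcp_rot"],manip.grasp_offset)
E
```

```text
pics
top [[-0.037, -0.977, 0.208, 0.323], [-0.999, 0.036, -0.007, 0.021], [-0.0, -0.209, -0.978, 1.141], [0.0, 0.0, 0.0, 1.0]]
scene [[-0.704, 0.518, -0.486, 1.179], [0.71, 0.521, -0.473, 0.607], [0.008, -0.678, -0.735, 0.961], [0.0, 0.0, 0.0, 1.0]]
0.1 [[-9.11542938e-01  4.11204065e-01 -8.30270590e-04]
 [ 4.11204873e-01  9.11541791e-01 -1.45463534e-03]
 [ 1.58674377e-04 -1.66737388e-03 -9.99998597e-01]] 0.0187
```

View pics/top0.png

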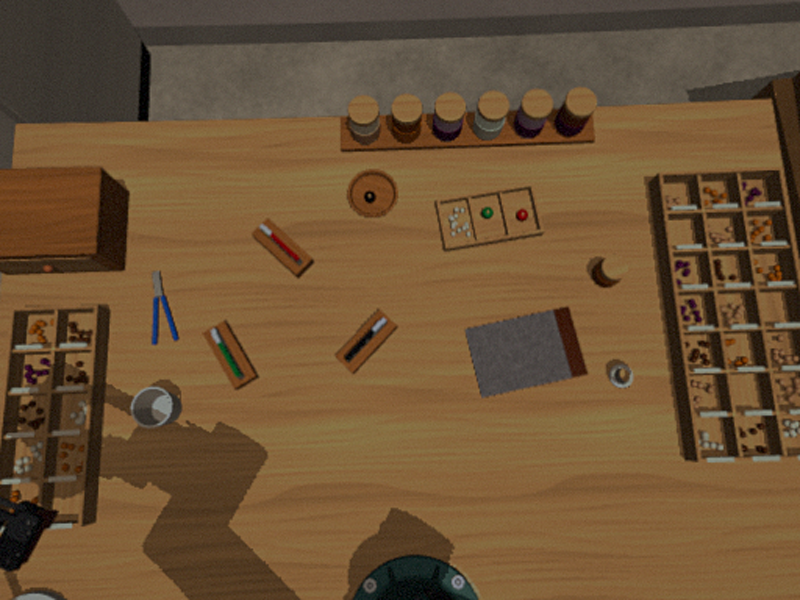

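View pics/scene0.png

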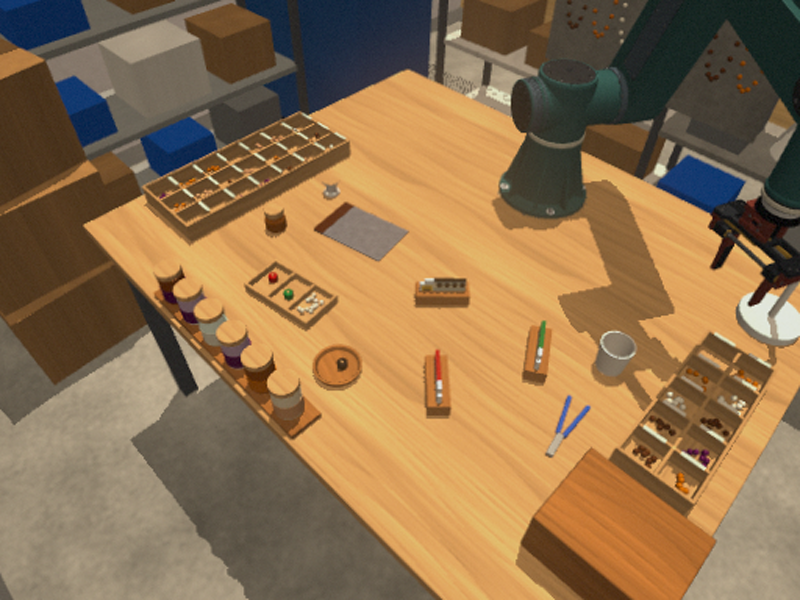

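The dish at (370,195) holds the black bead. The black plate is at (366,341) in the top view, with its frosted end upper right at (380,324). The pad is at (527,352) with its leather band on the right at (570,342).

Run:
```python
from h import *
import pickle
s=pickle.load(open("top.pkl","rb")); im=s["img"]
hsv=cv2.cvtColor(im,cv2.COLOR_RGB2HSV); H,S,V=[hsv[...,i].astype(int) for i in range(3)]
def big(m,box):
    z=np.zeros(m.shape,np.uint8); x0,y0,x1,y1=box; z[y0:y1,x0:x1]=m[y0:y1,x0:x1]
    n,l,st,c=cv2.connectedComponentsWithStats(z); k=1+st[1:,4].argmax(); return (l==k).astype(np.uint8)
f=0.64
def bx(*a): return [int(v*f) for v in a]
# pad
m=big((S<60),bx(455,295,600,405)); c=cv2.findContours(m,0,2)[0][0]
b=cv2.boxPoints(cv2.minAreaRect(c)); w=ray(s,b,.004); print("grey",w.round(4).tolist(), [np.linalg.norm(w[i]-w[i-1]).round(4) for i in range(4)])
# leather
m2=big((V<95)&(S>90),bx(545,300,592,382)); b=cv2.boxPoints(cv2.minAreaRect(cv2.findContours(m2,0,2)[0][0])); w=ray(s,b,.004); print("band",w.round(4).tolist())
# plate
bb=bx(340,310,395,372)
for nm,mm,zz in(("black",(V<60),.06),("frost",(S<70)&(V>110),.06)):
    m=big(mm,bb); ys,xs=np.nonzero(m); P=ray(s,np.c_[xs,ys],zz); mu=P.mean(0); u=np.linalg.svd(P-mu)[2][0]; t=(P-mu)@u
    print(nm,len(xs),mu.round(4),u.round(3),t.min().round(4),t.max().round(4))
for n,b in(("top",bx(330,300,402,380)),("scene",bx(400,260,485,320))):
    q=pickle.load(open(n+".pkl","rb"))["img"][b[1]:b[3],b[0]:b[2],::-1]
    q=cv2.resize(q,(400,400*q.shape[0]//q.shape[1]),interpolation=cv2.INTER_CUBIC)
    q=cv2.copyMakeBorder(q,0,460-q.shape[0],0,0,cv2.BORDER_CONSTANT); globals()["q_"+n]=q
    print(n,b)
cv2.imwrite("pics/crop.png",np.hstack([q_top,q_scene]))
```

```text
grey [[0.5052, -0.1135, 0.004], [0.538, -0.2848, 0.004], [0.4109, -0.3011, 0.004], [0.3795, -0.1338, 0.004]] [np.float64(0.1273), np.float64(0.1744), np.float64(0.1281), np.float64(0.1702)]
band [[0.536, -0.2793, 0.004], [0.5432, -0.308, 0.004], [0.4158, -0.3309, 0.004], [0.4089, -0.3029, 0.004]]
black 111 [0.4758 0.0806 0.06  ] [-0.712  0.702 -0.   ] -0.0325 0.0337
frost 31 [0.5118 0.0451 0.06  ] [-0.711  0.704 -0.   ] -0.0133 0.0144
top [211, 192, 257, 243]
scene [256, 166, 310, 204]
```

View pics/crop.png

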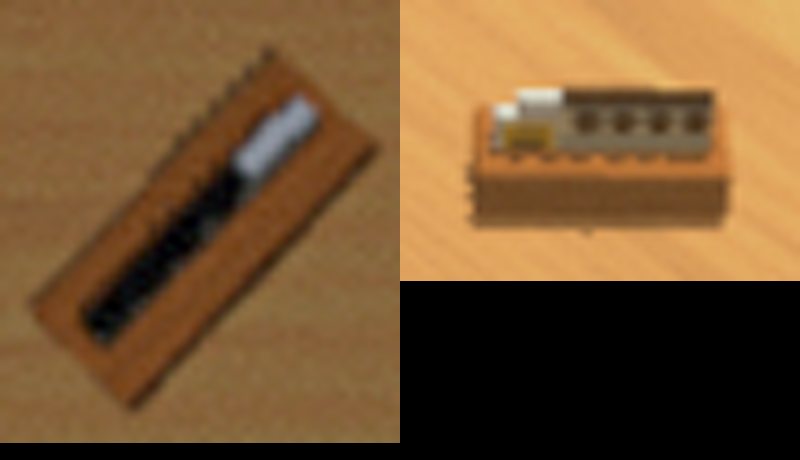

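The crop shows the yellow label on the face away from the robot, and the frosted end and notch at the left in the scene view. This matches the plate frame from the top view: mid about (0.487, 0.070), yaw -44.7°. Pad centre is about (0.461, -0.222), yaw about 10.3°.

```bash
cat >> h.py <<'E'
from scipy.spatial.transform import Rotation as Ro
def R_of(yaw,lean):  # tool orientation holding a plate whose label direction has this yaw, leaned back (deg)
    a,l=np.radians([yaw,lean]); h=np.array([np.cos(a),np.sin(a),0]); k=np.array([0,0,1.])
    y=np.cos(l)*h+np.sin(l)*k; z=-(np.cos(l)*k-np.sin(l)*h)
    return np.c_[np.cross(y,z),y,z]
def go(p,R):
    st=readout.read_state(); R0=np.array(st["tcp_rot"]); p0=np.array(st["position"])
    print("t",st["time"],"delta_mm",(R0.T@(np.array(p)-p0)*1e3).round(1),"twist",Ro.from_matrix(R0.T@R).as_rotvec().round(4),"q",np.round(st["qpos"],1),"p",p0.round(4))
E
python3 -c "
from h import *
go([.487,.070,.20],R_of(45.3,0))"
```

```text
t 0.1 delta_mm [-415.2 -335.3   22.4] twist [-1.700e-03  1.000e-04  3.564e-01] q [59.1 20.6 86.6 -0.  72.9 -6.6] p [0.2464 0.5464 0.2219]
```

jog_arm(
  rows=[
    {"delta_pos":[-35,-28,2],"twist":[0,0,0.03]},
    {"delta_pos":[-70,-56,4],"twist":[0,0,0.06]},
    {"delta_pos":[-105,-85,6],"twist":[0,0,0.09]},
    {"delta_pos":[-140,-113,8],"twist":[0,0,0.12]},
    {"delta_pos":[-175,-141,10],"twist":[0,0,0.15]},
  ],
  gripper=50,
)

```text
time: 0.6
position: [0.3484, 0.3447, 0.2123]
tcp_rot: [[-0.839, 0.543, -0.0], [0.543, 0.839, -0.0], [0.0, -0.001, -1.0]]
wrist_force: [-0.1, -0.8, 0.1]
gripper_width: 0.592
finger_force: 0.0
```

```bash
python3 -c "
from h import *
go([.487,.070,.20],R_of(45.3,0))"
```

```text
t 0.6 delta_mm [-265.6 -155.3   12.4] twist [-0.0006  0.      0.2057] q [ 36.6  12.1 100.5  -0.   67.4 -20.5] p [0.3484 0.3447 0.2123]
```

jog_arm(
  rows=[
    {"delta_pos":[-43,-25,2],"twist":[0,0,0.033]},
    {"delta_pos":[-86,-50,4],"twist":[0,0,0.067]},
    {"delta_pos":[-129,-75,6],"twist":[0,0,0.1]},
    {"delta_pos":[-172,-100,8],"twist":[0,0,0.133]},
    {"delta_pos":[-215,-126,10],"twist":[0,0,0.167]},
  ],
)

```text
time: 1.1
position: [0.4607, 0.1222, 0.2025]
tcp_rot: [[-0.737, 0.676, -0.0], [0.676, 0.737, 0.0], [0.0, -0.0, -1.0]]
wrist_force: [0.0, 0.6, 0.1]
gripper_width: 0.571
finger_force: 0.0
```

```bash
python3 -c "
from h import *
go([.487,.070,.20],R_of(45.3,0))"
```

```text
t 1.1 delta_mm [-54.6 -20.7   2.5] twist [-0.     -0.0001  0.0381] q [  6.5  11.6 102.8   0.   65.6 -40.9] p [0.4607 0.1222 0.2025]
```

jog_arm(
  rows=[
    {"delta_pos":[-30,-12,12],"twist":[0,0,0.02]},
    {"delta_pos":[-54,-21,22],"twist":[0,0,0.038]},
    {"delta_pos":[-54,-21,22],"twist":[0,0,0.038]},
    {"delta_pos":[-54,-21,22],"twist":[0,0,0.038]},
  ],
)

```text
time: 1.5
position: [0.4854, 0.0721, 0.1803]
tcp_rot: [[-0.711, 0.703, -0.002], [0.703, 0.711, 0.0], [0.001, -0.001, -1.0]]
wrist_force: [0.5, 0.4, -0.0]
gripper_width: 0.568
finger_force: 0.0
```

Run:
```python
from h import *
import pickle
s=snapshot("wrist"); pickle.dump(s,open("w.pkl","wb"))
u=np.array([.711,-.703,0]); v=np.array([.703,.711,0]); m=np.array([.4867,.070,0])
P=[m+a*u+b*v+[0,0,.06] for a,b in((-.05,-.004),(-.05,.004),(.04,.004),(.04,-.004),(.02,0))]+[[.4867,.07,.06]]
print(proj(s,P).round(1).tolist()); print(s["T"].round(3).tolist())
cv2.imwrite("pics/w0.png",cv2.resize(s["img"][:,:,::-1],(800,600)))
go([.487,.070,.06],R_of(45.3,0))
```

```text
[[253.8, 139.2], [262.6, 139.2], [262.3, 229.8], [254.3, 229.8], [258.3, 211.1], [258.3, 191.6]]
[[0.704, 0.678, 0.211, 0.427], [0.71, -0.672, -0.21, 0.13], [-0.0, 0.298, -0.955, 0.342], [0.0, 0.0, 0.0, 1.0]]
t 1.55 delta_mm [ -3.2  -0.7 120.6] twist [-0.0004 -0.001   0.0013] q [  0.4  14.3 102.7   0.   63.1 -45. ] p [0.4854 0.0727 0.1806]
```

View pics/w0.png

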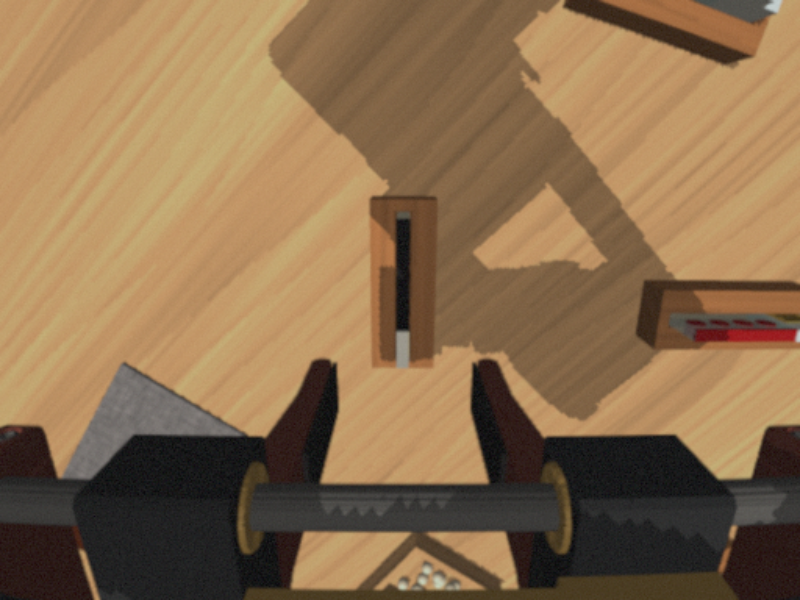

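The wrist view shows the plate top at columns 395–411 and rows 212–367, with the frost boundary at row 330. The prediction was 397–410, 217 and 330, so it agrees within about 2 mm. I'll descend.

jog_arm(
  rows=[
    {"delta_pos":[-3,-1,35]},
    {"delta_pos":[-3,-1,70]},
    {"delta_pos":[-3,-1,105]},
    {"delta_pos":[-3,-1,130]},
    {"delta_pos":[-3,-1,140]},
  ],
  gripper=35,
)

```text
invalid input
```

jog_arm(
  rows=[
    {"delta_pos":[0,0,3]},
    {"delta_pos":[0,0,6]},
    {"delta_pos":[0,0,6]},
  ],
)

```text
invalid input
```

```bash
python3 -c "
from h import *
go([.487,.070,.034],R_of(45.3,0))
s=snapshot('wrist');cv2.imwrite('pics/w1.png',s['img'][:,:,::-1])"
```

```text
t 1.55 delta_mm [ -3.2  -0.7 146.6] twist [-0.0004 -0.001   0.0013] q [  0.4  14.3 102.7   0.   63.1 -45. ] p [0.4854 0.0727 0.1806]
```

View pics/w1.png

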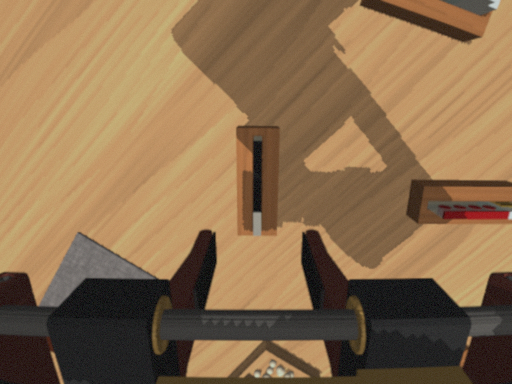

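The view is unchanged: both calls were refused because every row needs a twist.

jog_arm(
  rows=[
    {"delta_pos":[-3,-1,35],"twist":[0,0,0]},
    {"delta_pos":[-3,-1,70],"twist":[0,0,0]},
    {"delta_pos":[-3,-1,105],"twist":[0,0,0]},
    {"delta_pos":[-3,-1,130],"twist":[0,0,0]},
    {"delta_pos":[-3,-1,140],"twist":[0,0,0]},
  ],
  gripper=35,
)

```text
time: 2.1
position: [0.4855, 0.0706, 0.0391]
tcp_rot: [[-0.713, 0.701, -0.003], [0.701, 0.713, 0.0], [0.002, -0.002, -1.0]]
wrist_force: [-0.4, 0.6, -0.3]
gripper_width: 0.399
finger_force: 0.0
```

jog_arm(
  rows=[
    {"delta_pos":[0,0,3],"twist":[0,0,0]},
    {"delta_pos":[0,0,6],"twist":[0,0,0]},
    {"delta_pos":[0,0,6],"twist":[0,0,0]},
  ],
)

```text
time: 2.4
position: [0.4882, 0.0696, 0.0355]
tcp_rot: [[-0.712, 0.702, 0.002], [0.702, 0.712, -0.0], [-0.001, 0.001, -1.0]]
wrist_force: [1.3, 1.2, 0.6]
gripper_width: 0.399
finger_force: 0.0
```

```bash
python3 -c "
from h import *
go([.487,.070,.034],R_of(45.3,0))
s=snapshot('wrist');cv2.imwrite('pics/w2.png',s['img'][:,:,::-1])"
```

```text
t 2.4 delta_mm [ 1.1 -0.6  1.5] twist [0.0012 0.0013 0.0019] q [ 1.000e-01  2.690e+01  1.104e+02 -0.000e+00  4.260e+01 -4.530e+01] p [0.4882 0.0696 0.0355]
```

View pics/w2.png

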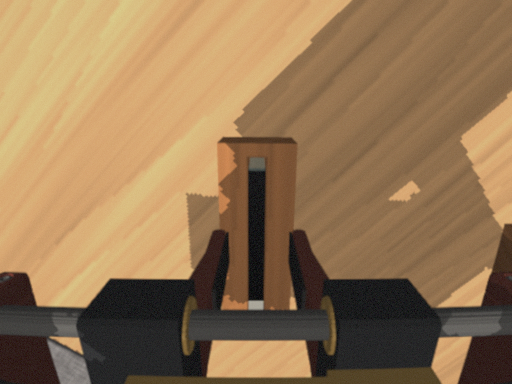

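Plate (cols 248–266) sits centred between the fingers (228–290). Closing.

jog_arm(
  rows=[
    {"delta_pos":[0,0,2],"twist":[0,0,0]},
    {"delta_pos":[0,0,2],"twist":[0,0,0]},
    {"delta_pos":[0,0,2],"twist":[0,0,0]},
    {"delta_pos":[0,0,2],"twist":[0,0,0]},
    {"delta_pos":[0,0,2],"twist":[0,0,0]},
  ],
  gripper=0,
  squeeze=35,
)

```text
time: 2.95
position: [0.4875, 0.0693, 0.0328]
tcp_rot: [[-0.712, 0.702, 0.0], [0.702, 0.712, -0.0], [-0.0, 0.0, -1.0]]
wrist_force: [-0.9, -1.3, 2.3]
gripper_width: 0.089
finger_force: 35.0
```

jog_arm(
  rows=[
    {"delta_pos":[0,0,0],"twist":[0,0,0]},
    {"delta_pos":[0,0,0],"twist":[0,0,0]},
    {"delta_pos":[0,0,0],"twist":[0,0,0]},
  ],
)

```text
time: 3.25
position: [0.4875, 0.0693, 0.0328]
tcp_rot: [[-0.712, 0.702, 0.0], [0.702, 0.712, -0.0], [-0.0, -0.0, -1.0]]
wrist_force: [0.1, -1.2, 4.1]
gripper_width: 0.086
finger_force: 35.0
```

jog_arm(
  rows=[
    {"delta_pos":[0,0,-8],"twist":[0,0,0]},
    {"delta_pos":[0,0,-25],"twist":[0,0,0]},
    {"delta_pos":[0,0,-50],"twist":[0,0,0]},
    {"delta_pos":[0,0,-80],"twist":[0,0,0]},
    {"delta_pos":[0,0,-110],"twist":[0,0,0]},
  ],
)

```text
time: 3.75
position: [0.4868, 0.0694, 0.1438]
tcp_rot: [[-0.712, 0.702, -0.001], [0.702, 0.712, 0.0], [0.001, -0.001, -1.0]]
wrist_force: [1.2, -0.4, -1.2]
gripper_width: 0.086
finger_force: 35.0
```

jog_arm(
  rows=[
    {"delta_pos":[0,0,-25],"twist":[0,0,0]},
    {"delta_pos":[0,0,-40],"twist":[0,0,0]},
    {"delta_pos":[0,0,-40],"twist":[0,0,0]},
  ],
)

```text
time: 4.05
position: [0.4889, 0.0695, 0.185]
tcp_rot: [[-0.712, 0.702, 0.005], [0.702, 0.712, 0.0], [-0.003, 0.003, -1.0]]
wrist_force: [1.2, -0.5, -1.3]
gripper_width: 0.09
finger_force: 35.0
```

```bash
python3 -c "
from h import *
print('up');go([.44,-.08,.19],R_of(28,22))
print('end');go([.461,-.222,.150],R_of(10.3,45))"
```

```text
up
t 4.05 delta_mm [ -70.2 -140.8   -5.2] twist [-0.3773 -0.0555  0.3001] q [ 1.000e-01  1.410e+01  1.023e+02  0.000e+00  6.340e+01 -4.530e+01] p [0.4889 0.0695 0.185 ]
end
t 4.05 delta_mm [-184.7 -227.2   34.9] twist [-0.7561 -0.2382  0.5808] q [ 1.000e-01  1.410e+01  1.023e+02  0.000e+00  6.340e+01 -4.530e+01] p [0.4889 0.0695 0.185 ]
```

jog_arm(
  rows=[
    {"delta_pos":[-14,-28,-1],"twist":[-0.075,-0.011,0.06]},
    {"delta_pos":[-28,-56,-2],"twist":[-0.15,-0.022,0.12]},
    {"delta_pos":[-42,-84,-3],"twist":[-0.226,-0.033,0.18]},
    {"delta_pos":[-56,-112,-4],"twist":[-0.3,-0.044,0.24]},
    {"delta_pos":[-70,-140,-5],"twist":[-0.377,-0.055,0.3]},
  ],
)

```text
time: 4.55
position: [0.438, -0.0801, 0.1873]
tcp_rot: [[-0.468, 0.821, 0.328], [0.884, 0.433, 0.176], [0.002, 0.373, -0.928]]
wrist_force: [-0.1, -0.1, -0.2]
gripper_width: 0.089
finger_force: 35.0
```

```bash
python3 -c "
from h import *
go([.461,-.222,.150],R_of(10.3,45))"
```

```text
t 4.55 delta_mm [-136.2  -56.5   17.2] twist [-0.4007 -0.1721  0.2567] q [-36.7   3.9 120.   26.3  49.5 -80.7] p [ 0.438  -0.0801  0.1873]
```

jog_arm(
  rows=[
    {"delta_pos":[-27,-11,3],"twist":[-0.08,-0.034,0.051]},
    {"delta_pos":[-54,-22,6],"twist":[-0.16,-0.068,0.102]},
    {"delta_pos":[-82,-34,10],"twist":[-0.24,-0.103,0.154]},
    {"delta_pos":[-109,-45,14],"twist":[-0.32,-0.137,0.205]},
    {"delta_pos":[-136,-56,17],"twist":[-0.4,-0.172,0.257]},
  ],
)

```text
time: 5.05
position: [0.4616, -0.2225, 0.15]
tcp_rot: [[-0.176, 0.697, 0.695], [0.984, 0.125, 0.124], [-0.0, 0.706, -0.708]]
wrist_force: [0.9, 0.3, -0.7]
gripper_width: 0.088
finger_force: 35.0
```

```bash
python3 -c "
from h import *
go([.461,-.222,.150],R_of(10.3,45))"
```

```text
t 5.05 delta_mm [ 0.6 -0.4 -0.4] twist [-0.0015  0.0022 -0.0016] q [ -65.8   18.2  129.7   71.3   46.3 -134.5] p [ 0.4616 -0.2225  0.15  ]
```

Reached. Let it settle, then verify in the scene view.

jog_arm(
  rows=[
    {"delta_pos":[0,0,0],"twist":[0,0,0]},
    {"delta_pos":[0,0,0],"twist":[0,0,0]},
    {"delta_pos":[0,0,0],"twist":[0,0,0]},
    {"delta_pos":[0,0,0],"twist":[0,0,0]},
    {"delta_pos":[0,0,0],"twist":[0,0,0]},
  ],
)

```text
time: 5.55
position: [0.4628, -0.2198, 0.1514]
tcp_rot: [[-0.183, 0.697, 0.693], [0.983, 0.131, 0.128], [-0.002, 0.705, -0.709]]
wrist_force: [0.5, 0.2, -0.8]
gripper_width: 0.087
finger_force: 35.0
```

Run:
```python
from h import *
st=readout.read_state(); p=np.array(st["position"]); R=np.array(st["tcp_rot"])
s=snapshot("scene"); im=s["img"][:,:,::-1].copy()
c=p-.002*R[:,2]; x=-R[:,0]; z=-R[:,2]; y=R[:,1]
q=proj(s,[c+a*x+b*z+.004*y for a,b in((-.05,-.025),(.05,-.025),(.05,.025),(-.05,.025))]); print((q).round(1).tolist(), p)
x0,y0=150,80
print(((q-[x0,y0])*800/200).round().tolist())
cv2.imwrite("pics/end.png",cv2.resize(im[y0:y0+140,x0:x0+200],(800,560),interpolation=cv2.INTER_CUBIC))
```

```text
[[237.4, 126.9], [215.2, 117.1], [220.6, 104.3], [243.0, 113.8]] [ 0.46275889 -0.21983309  0.15144752]
[[350.0, 187.0], [261.0, 148.0], [282.0, 97.0], [372.0, 135.0]]
```

View pics/end.png

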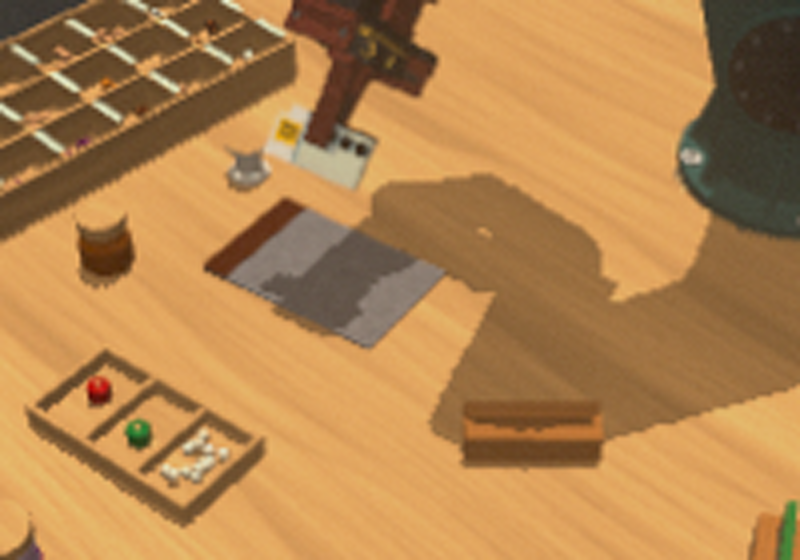

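The plate shows label up, frosted end over the band side. It spans corners (265,153) to (378,137), about 5 mm toward the plain end, so I'll nudge it to centre.

jog_arm(
  rows=[
    {"delta_pos":[-2,0,0],"twist":[0,0,0]},
    {"delta_pos":[-4,0,0],"twist":[0,0,0]},
    {"delta_pos":[-4,0,0],"twist":[0,0,0]},
    {"delta_pos":[-4,0,0],"twist":[0,0,0]},
    {"delta_pos":[-4,0,0],"twist":[0,0,0]},
  ],
)

```text
time: 6.1
position: [0.463, -0.2248, 0.1508]
tcp_rot: [[-0.181, 0.698, 0.693], [0.984, 0.128, 0.127], [-0.0, 0.705, -0.709]]
wrist_force: [0.2, 0.5, -1.0]
gripper_width: 0.091
finger_force: 35.0
```

jog_arm(
  rows=[
    {"delta_pos":[0,0,0],"twist":[0,0,0]},
    {"delta_pos":[0,0,0],"twist":[0,0,0]},
    {"delta_pos":[0,0,0],"twist":[0,0,0]},
    {"delta_pos":[0,0,0],"twist":[0,0,0]},
    {"delta_pos":[0,0,0],"twist":[0,0,0]},
  ],
)

```text
time: 6.6
position: [0.4631, -0.2248, 0.1508]
tcp_rot: [[-0.181, 0.698, 0.693], [0.984, 0.128, 0.127], [-0.0, 0.705, -0.709]]
wrist_force: [0.1, -0.9, -0.9]
gripper_width: 0.084
finger_force: 35.0
```

```bash
python3 -c "
from h import *
st=readout.read_state(); print(np.round(st['position'],4),np.round(st['joint_velocities'],2),st['finger_force'],st['gripper_width'])
print(job.hand_in())"
```

```text
[ 0.4631 -0.2248  0.1508] [-0.   -0.09 -0.05 -0.08  0.02 -0.06] 34.99954640865326 0.08397527615741662
the job is handed in; nothing more can be done
None
```

The dish held the black bead, so I handed in with the black plate held still and centred over the pad to within a few millimetres, about 15 cm up, leaned back 45° with its label up and its frosted end toward the leather band; the result itself was not reported back.

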